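# Stow the stub antennas in the narrow-necked jar

## Task

Pack up the three stub antennas: feed them one at a time, brass connector end down, through the narrow neck of the tall white jar, and let each go only once its connector end is inside the neck, so that all three end up wholly inside. The one in the tote cannot be turned upright from the only way it can be reached there, so first lay it down flat on the cork mat, let it go and take it again another way. Leave the jar standing where it is, the plug in the stand, and everything else on the table undisturbed.

Things in the scene. Friction and masses are not known exactly. Their poses are not given: they have to be found in the camera images.
- jar: Tall white plastic jar, loose, 0.8 kg. Origin: centre of its underside, z up. Height 185 mm; body 120 mm diameter up to 115 mm, conical shoulder to 155 mm, then a straight neck up to 185 mm, 48 mm outside and 40 mm inside diameter: passes one antenna at a time, within about 20 degrees of upright. Inside, a 37 mm high cone on the floor, 13 mm off centre, tips what drops in aside, leaving the neck free.
- jar_mouth (a point): Centre of the open mouth of the jar, level with the rim, 185 mm above its underside.
- antenna_long: Loose rigid stub antenna, 105 mm long, about 52 g, standing connector down, tip up, in one of the three holes of the stand. Origin at mid-length; +z runs along its axis from connector end to rounded tip. From the connector end: brass pin 16 mm diameter, 12 mm long; brass hexagon nut 22.4 mm across flats, 12 mm long; then a round black rubber body 22 mm in diameter, rounded over the last 8 mm.
- antenna_short: Loose rigid stub antenna, 90 mm long, about 45 g, standing connector down, tip up, in another hole of the stand. Origin at mid-length; +z runs along its axis from connector end to rounded tip. From the connector end: brass pin 16 mm diameter, 12 mm long; brass hexagon nut 22.4 mm across flats, 12 mm long; then a round black rubber body 22 mm in diameter, rounded over the last 8 mm.
- antenna_lying: Loose rigid stub antenna, 105 mm long, about 52 g, lying level on the floor of the tote, roughly parallel to its long axis. Origin at mid-length; +z runs along its axis from connector end to rounded tip. From the connector end: brass pin 16 mm diameter, 12 mm long; brass hexagon nut 22.4 mm across flats, 12 mm long; then a round black rubber body 22 mm in diameter, rounded over the last 8 mm.
- antenna_long_base (a point): Centre of the connector end face of antenna_long.
- antenna_long_tip (a point): Very end of the rounded tip of antenna_long.
- antenna_short_base (a point): Centre of the connector end face of antenna_short.
- antenna_short_tip (a point): Very end of the rounded tip of antenna_short.
- antenna_lying_base (a point): Centre of the connector end face of antenna_lying.
- antenna_lying_tip (a point): Very end of the rounded tip of antenna_lying.
- stand: Fixed light wooden block 70 (x) by 190 (y) by 40 (z) mm; origin at the centre of its underside. Three blind round holes, 31 mm across and 28 mm deep (floor 12 mm above the table), in a row along its y axis at y = -62, 0 and +62 mm. Each holds one thing: the long antenna, the short antenna or the plug, in any order.
- tote: Fixed open plywood tote, origin at the centre of its underside, floor 8 mm thick. Inside 116 mm (x) by 150 mm (y). Long sides (at +-x) 20 mm high; end panels (inner faces at y = +-75 mm, 10 mm thick) 90 mm high, so the antenna in it is reached only from straight above. Stand and tote are on opposite sides, left and right, either way round.
- mat: Fixed cork mat 150 (x) by 220 (y) by 3 mm thick, kept clear, in front of the robot; origin at the centre of its underside (top surface at 3 mm).
- plug: Bystander: loose steel plug in the remaining hole of the stand, 52 mm tall, head 36 mm diameter, top 64 mm above the table. Origin: centre of its underside.
- handheld: Bystander: loose handheld radio standing upright, 34 x 58 x 110 mm plus a whip, 210 mm tall in all. Origin: centre of its underside.
- can: Bystander: loose aluminium drinks can, 66 mm diameter, 120 mm tall, standing. Origin: centre of its underside.
- key: Bystander: loose Morse key, 110 x 75 mm base, 52 mm tall. Origin: centre of its underside.
- mic: Bystander: loose hand microphone lying down, 120 x 58 x 30 mm. Origin: underside, below its head.
- cell: Bystander: loose battery cell standing upright between mat and jar, 34 mm diameter, 61 mm tall. Origin: centre of its underside.
There are look-alikes about, which are no part of the job. Leave any orange or red look-alike of the antenna_lying alone.

How it is judged (in metres and radians):
On the way:
1. the antenna from the tote lies flat on the cork mat, let go (x of antenna_lying in the frame of mat between -0.085 and 0.085 m and y of antenna_lying in the frame of mat between -0.12 and 0.12 m and z of antenna_lying in the frame of mat below 0.025 m and angle between antenna_lying's own z axis and vertical above 1.4 rad and contact force between antenna_lying and the fingers below 0.02 N and linear speed of antenna_lying below 0.05 m/s), for 0.1 s.
At the end, for the whole second after the job is handed in: All three antennas are in the jar: both ends at least 5 mm below the rim, mid-length within 58 mm of the jar's axis; the jar stands upright (within 6 degrees), less than 40 mm from where it began, at rest (z of each of antenna_long_tip, antenna_long_base, antenna_short_tip, antenna_short_base, antenna_lying_tip, antenna_lying_base in the frame of jar below 0.18 m and z of each of antenna_long, antenna_short, antenna_lying in the frame of jar above 0 m and horizontal distance between each of antenna_long, antenna_short, antenna_lying and jar below 0.058 m and angle between jar's own z axis and vertical below 0.1 rad and distance of jar from where it was at the start of the episode below 0.04 m and linear speed of jar below 0.02 m/s); the robot touches nothing.
It fails at once if a bystander (plug, radio, can, key, microphone, cell) is pushed more than 30 mm or tipped over (distance of any of plug, handheld, can, key, mic, cell from where it was at the start of the episode above 0.03 m or angle between any of plug, handheld, can, key, mic, cell's own z axis and vertical above 0.6 rad).
It fails at once if the jar is tipped or pushed more than 40 mm (angle between jar's own z axis and vertical above 0.35 rad or distance of jar from where it was at the start of the episode above 0.04 m).
It fails at once if an antenna is let go above the jar before its connector end is inside the neck ((z of antenna_long_base in the frame of jar above 0.188 m and horizontal distance between antenna_long_base and jar below 0.05 m and contact force between antenna_long and the fingers below 0.02 N) or (z of antenna_short_base in the frame of jar above 0.188 m and horizontal distance between antenna_short_base and jar below 0.05 m and contact force between antenna_short and the fingers below 0.02 N) or (z of antenna_lying_base in the frame of jar above 0.188 m and horizontal distance between antenna_lying_base and jar below 0.05 m and contact force between antenna_lying and the fingers below 0.02 N)).
It fails at once if an antenna goes into the neck tip first ((z of antenna_long_tip in the frame of jar below 0.175 m and horizontal distance between antenna_long_tip and jar below 0.022 m and z of antenna_long_base in the frame of jar above 0.187 m) or (z of antenna_short_tip in the frame of jar below 0.175 m and horizontal distance between antenna_short_tip and jar below 0.022 m and z of antenna_short_base in the frame of jar above 0.187 m) or (z of antenna_lying_tip in the frame of jar below 0.175 m and horizontal distance between antenna_lying_tip and jar below 0.022 m and z of antenna_lying_base in the frame of jar above 0.187 m)).
It also fails if it takes over 72 s, if anything falls off the work surface, if the arm or the gripper's body presses on something with over 40 N, if the wrist force passes 120 N, or if a joint passes its speed limit or range.

## Robot

A 6-joint arm with a two-finger parallel gripper is mounted at the origin on the work surface. World frame = base frame: x ahead of the robot, y to its left, z up, the work surface at z = 0. Lengths are in mm, angles in degrees, forces in N, time in s.
With the tool pointing down it reaches from about 425 to 950 mm from the base axis. Payload 14.7 kg.
Tool frame: the origin (TCP) lies on the centre line of the jaws, within the pads' length; the fingertips stand 19 mm ahead of it and the grasp point (between the pads) is the TCP (manip.tip_reach is the distance from the TCP to the fingertips, in mm); x points along the fingers, y is the direction in which the jaws open and shut, and the axes are right-handed (so a half turn about x gives the same grasp; the last joint's range is limited). The gripper opens to 85 mm and grips with 20 to 120 N. Pads are 22 mm wide; open, the fingers measure 114 mm over their backs; the gripper's body (76 mm by 85 mm) begins 54 mm behind the grasp point. The pads swing forward as they close: fully open they stand 13 mm farther back than shut.
Start: joints at [-77.326, 27.513, 91.461, -0, 61.026, -2.67], TCP at [172.013, -626.82, 250.297] pointing down, gripper open.
Joint ranges: [-157.49, 157.49], [-46.99, 117.5], [13.45, 153.17], [-89.5, 269.5], [5.16, 153.95], [-167.48, 167.48]. Speed limits (degrees/s): [108.29, 108.29, 136.94, 172.46, 172.46, 172.46].

## Interface

Orientations are given as [roll, pitch, yaw] about the fixed x, y, z axes, in that order (R = Rz(yaw) Ry(pitch) Rx(roll)).
In Python, from bench import manip gives the robot as it stands. The module is installed in compiled form; this text tells all that it offers.
- The arm moves only by the tool servo_tool, never from a script. Its argument "moves" is text: rows parted by semicolons, each of 7 numbers parted by spaces: the turn, a rotation vector about the world's x, y, z in degrees, then the shift along the world's x, y, z in mm, then the finger opening in mm, from 0 to 85.4. A call has 1 to 10 rows; each row shifts and turns the pose as measured when the row begins; what a row does not reach is not made up. A row lasts 1/12 s, in which the tool goes at most 41.7 mm and 7.16 degrees, less where a joint would pass 70% of its speed; a pose out of reach is approached as far as the arm can. A call is refused whole if a number of a shift passes 41.7 or a number of a turn 7.16, either way. A call with a gripper value outside its range is refused whole. The fingers move at their own pace and stop on an object; "force" is the grip in N (left out, the last holds). Time passes only in rows, so rows that do not move let the fingers close. It gives the time, the measured TCP pose, the force and the opening at its end, in the units of the state.
- manip.get_obs(): the state, without advancing time (a new reading comes with each control period).
- manip.capture(name): name is "side" or "top" or "wrist"; returns the picture (400x640x3 uint8, red, green, blue); there is no depth.
- manip.get_calibration(name): a dict with "fx", "fy", "cx", "cy" (pixels), "view" (4x4, takes a point from world to camera coordinates). Camera axes: x right, y down, z forward; pixel columns grow to the right and rows downward; lengths in mm; the calibration is good to about 2 mm. A picture is of the moment at which its call begins: read the wrist's pose just before it. get_calibration takes no time and is no camera call; for the wrist camera it gives the pose at the moment of the call.
- manip.job_done(): hands the job in, once; it reports no verdict.
The state is a dict: "time": time; "joint_pos": joint angles; "joint_velocities": joint speeds; "joint_torque": joint torques, N m; "position": TCP position; "tcp_rot": TCP orientation; "force": force on the tool from outside, world axes, zero at the start; "ft_torque": the same for the moment, N m; "gripper_width": finger opening in mm.
Only numpy, scipy, OpenCV 4.12 (cv2) and the standard library are available. Lean on these libraries where they do the work, as an engineer would, in place of code of your own. Each camera call takes 0.05 s, during which the arm holds its last target. There are 200 camera calls.

## Working session

There is one attempt and no reset: what is moved stays moved. The work goes in short steps, Python scripts to look and compute and a tool call to move; the robot and the scene stay as the last step left them, time stands still between calls to the robot, and variables do not carry over. Pictures are saved under pics/ and viewed, about 8 in all and at most 12, crops included, and the job is handed in when it is done.

Besides the shell and the picture viewer there is one more tool, called as name(argument=value, ...), one argument or row to a line, values as JSON. servo_tool: Moves the arm, as the interface text tells. Its arguments: {"type":"object","properties":{"moves":{"type":"string"},"force":{"type":"number"}},"required":["moves"]}

```bash
mkdir -p pics; cat > h.py <<'E'
import numpy as np, cv2
from bench import manip
def cap(n,f=None):
    im=manip.capture(n)
    if f: cv2.imwrite('pics/'+f,im[:,:,::-1])
    return im
def ray(n,u,v,z,C=None):
    C=C or manip.get_calibration(n)
    V=np.array(C['view']);R=V[:3,:3];t=V[:3,3]
    o=-R.T@t;d=R.T@np.array([(u-C['cx'])/C['fx'],(v-C['cy'])/C['fy'],1])
    return o+d*(z-o[2])/d[2]
def proj(n,p,C=None):
    C=C or manip.get_calibration(n)
    V=np.array(C['view']);q=V[:3,:3]@np.array(p,float)+V[:3,3]
    return np.array([C['fx']*q[0]/q[2]+C['cx'],C['fy']*q[1]/q[2]+C['cy']])
E
python3 - <<'E'
from h import *
a=cap('top','top.png');b=cap('side','side.png')
for n in('top','side'):
    C=manip.get_calibration(n);V=np.array(C['view']);print(n,C['fx'],C['cx'],C['cy'],(-V[:3,:3].T@V[:3,3]).round(),V[:3,:3].round(2).tolist())
print(manip.get_obs())
E
```

```text
top 445.3172621024035 315.79903601319404 202.46894696638844 [ 485.  -19. 1303.] [[0.0, -1.0, 0.0], [-1.0, -0.0, -0.06], [0.06, -0.0, -1.0]]
side 489.64836454412233 320.84707946704805 195.2644168414467 [-96. 774. 725.] [[-0.75, -0.66, 0.01], [-0.33, 0.37, -0.87], [0.56, -0.66, -0.5]]
{'time': 0.1, 'joint_pos': array([-7.73264628e+01,  2.75465622e+01,  9.14893018e+01, -1.12984033e-03,
        6.10249026e+01, -2.66824733e+00]), 'joint_velocities': array([-0.01976957, -0.08842917, -0.06306457, -0.01157924,  0.01908013,
        0.03406654]), 'joint_torque': array([ 1.44696107e-03, -9.52258086e+01, -4.31042147e+01,  1.22600136e-04,
        5.50092605e-03, -2.79733553e-05]), 'position': array([ 171.93508944, -626.50359705,  249.73860055]), 'tcp_rot': array([-91.73691467,  89.93922534, 103.60541773]), 'force': array([ 0.12153418, -0.55476025, -0.0940698 ]), 'ft_torque': array([-0.00925014, -0.02177355,  0.00504319]), 'gripper_width': 84.99871108018027}
```

View pics/top.png

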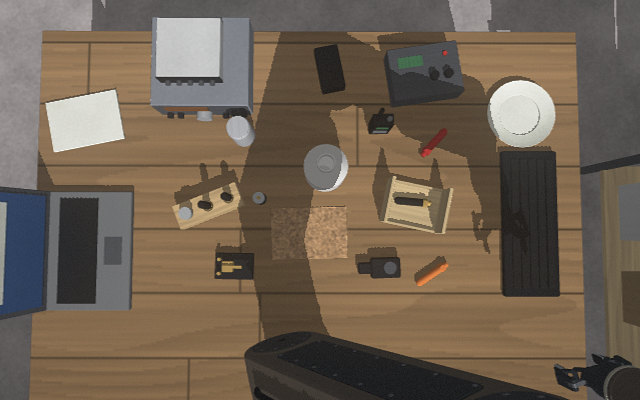

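View pics/side.png

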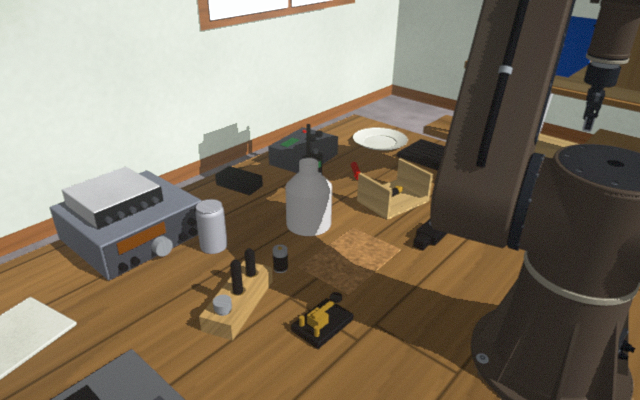

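Top view: jar is at (326,167) and the mat at (310,232). The stand at (207,203) holds the plug at (185,213) and dark antennas near (205,205) and (227,197). Candidates for antenna_lying are the black one in the tote at (410,202), the red look-alike at (433,142) and the orange one at (432,272). I choose the black one in the tote and check it in a close crop.

```bash
python3 - <<'E'
from h import *
a=cv2.imread('pics/top.png');b=cv2.imread('pics/side.png')
c=lambda im,x,y,w,h:cv2.resize(im[y:y+h,x:x+w],(400,300),interpolation=cv2.INTER_CUBIC)
cv2.imwrite('pics/crop.png',np.vstack([np.hstack([c(a,370,170,88,66),c(a,168,170,88,66)]),np.hstack([c(a,292,135,72,54),c(b,190,235,140,105)])]))
E
```

```text
(no output)
```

View pics/crop.png

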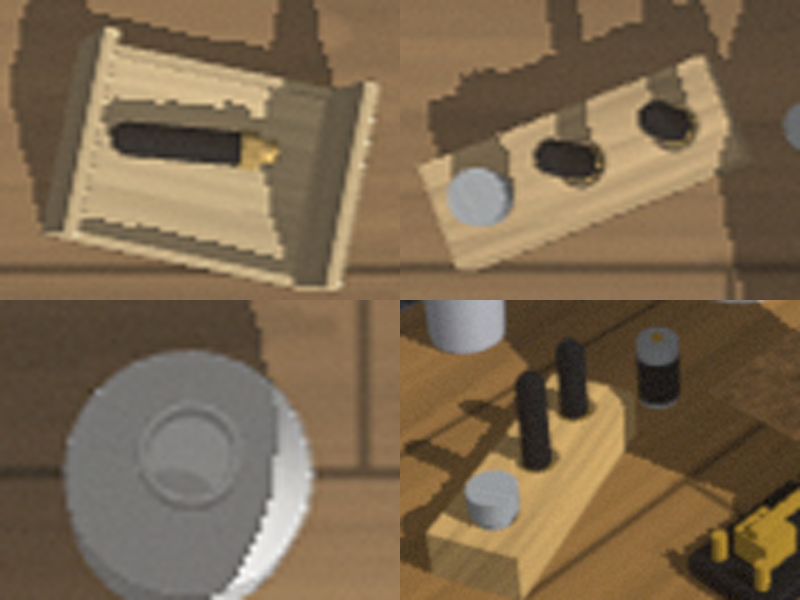

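```bash
python3 - <<'E'
from h import *
r=lambda u,v,z:ray('top',u,v,z)[:2].round(1)
print('lying tip',r(394.6,200.1,19),'base',r(430.9,203.9,19))
print('mouth',r(325.8,162.9,185))
print('plug',r(185.5,213.2,64))
# stand hole centres at top z=40: corners
q=lambda x,y:(168+(x-400)/4.545,170+y/4.545)
for p in[(418,168),(704,57),(730,130),(468,270)]: print('corner',p,r(*q(*p),40 if p!=(468,270) else 40))
for p in[(580,163),(676,128)]: print('hole',r(*q(*p),40))
print('mid tip',r(*q(545,157),117),'right tip',r(*q(652,120),102))
print('side mid tip',ray('side',190+130/400*140,235+73/300*105,117).round(),'right',ray('side',190+170/400*140,235+40/300*105,102).round())
print('side mouth',ray('side',308,163,185).round())
for n,u,v,z in[('cell',259,198,61),('handheldtop',380,125,110),('can',240,125,120),('matA',271,208,3),('matB',348,206,3),('matC',348,258,3),('matD',271,259,3),('key',234,265,30),('mic',390,268,20)]: print(n,r(u,v,z))
E
```

```text
lying tip [ 564.1 -250.3] base [ 553.2 -355.1]
mouth [647.8 -47.3]
plug [524.  339.8]
corner (418, 168) [542.4 385.5]
corner (704, 57) [612.2 207.9]
corner (730, 130) [566.5 191.1]
corner (468, 270) [478.9 353.2]
hole [545.7 284.5]
hole [567.7 224.9]
mid tip [545.5 286.5] right tip [568.4 227.2]
side mid tip [547. 285. 117.] right [572. 226. 102.]
side mouth [646. -42. 185.]
cell [566.9 136.3]
handheldtop [ 762.3 -196.1]
can [759.4 181.5]
matA [541.5 108.2]
matB [ 547.6 -116.7]
matC [ 396.4 -116.3]
matD [393.3 107.2]
key [378.2 209.5]
mic [ 369.2 -235.2]
```

servo_tool(
  moves="0 0 6.9 29 24 0 60;0 0 6.9 29 24 0 60;0 0 6.9 29 24 0 60;0 0 6.9 29 24 0 60;0 0 6.9 29 24 0 60;0 0 6.9 29 24 0 60;0 0 6.9 29 24 0 60;0 0 6.9 29 24 0 60;0 0 6.9 29 24 0 60;0 0 6.9 29 24 0 60",
  force=40,
)

```text
time: 0.93
position: [465.0, -378.2, 246.5]
tcp_rot: [-92.2, 89.8, 174.0]
force: [0.5, -1.5, 0.3]
gripper_width: 60.0
```

servo_tool(
  moves="0 0 -1 31 25 0 60;0 0 -1 31 25 0 60;0 0 0 29 24 0 60;0 0 0 0 0 0 60;0 0 0 0 0 0 60",
)

```text
time: 1.35
position: [564.7, -293.2, 245.0]
tcp_rot: [-113.3, 89.7, 151.9]
force: [-0.1, -0.5, 0.0]
gripper_width: 60.0
```

```bash
cat >> h.py <<'E'
def st():
    from scipy.spatial.transform import Rotation as Ro
    o=manip.get_obs();R=Ro.from_euler('xyz',o['tcp_rot'],degrees=True).as_matrix()
    print('t',round(o['time'],2),'p',o['position'].round(1),'tx',R[:,0].round(3),'ty',R[:,1].round(3),'j',o['joint_pos'].round(1),'w',round(o['gripper_width'],1))
    return o,R
E
python3 - <<'E'
from h import *
st();C=manip.get_calibration('wrist');cap('wrist','w1.png')
print(proj('wrist',[564.1,-250.3,19],C),proj('wrist',[553.2,-355.1,19],C),np.array(C['view']).round(2).tolist(),C['fx'])
E
```

```text
t 1.35 p [ 564.7 -293.2  245. ] tx [-0.005  0.002 -1.   ] ty [ 0.997 -0.083 -0.005] j [-30.2  26.8  93.4  -0.   60.  -25.4] w 60.0
[316.22518201 149.57990606] [314.75122334 228.43370532] [[1.0, -0.08, -0.01, -584.99], [-0.08, -0.96, 0.28, -270.33], [-0.03, -0.28, -0.96, 309.96], [0.0, 0.0, 0.0, 1.0]] 275.60278559753357
```

View pics/w1.png

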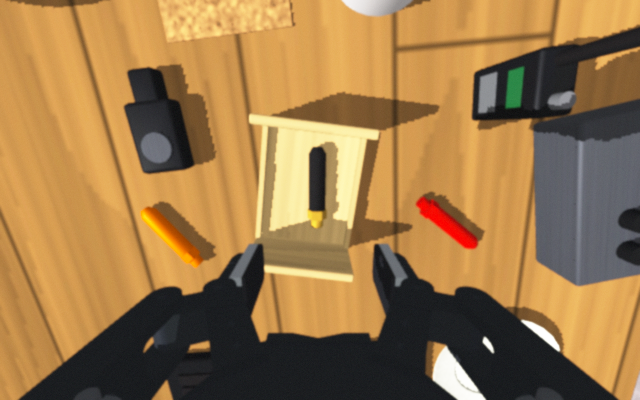

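Wrist view: the black antenna in the tote has its tip at (317,148) and its brass end at (316,228), within 2 px of the prediction. The look-alikes (orange at (170,235), red at (447,222)) are outside the tote. Descending.

servo_tool(
  moves="0 0 -1 -5 -9 -25 55;0 0 0 0 0 -35 55;0 0 0 0 0 -35 55;0 0 0 0 0 -35 55;0 0 0 0 0 -30 55;0 0 0 0 0 -20 55;0 0 0 0 0 0 55",
)

```text
time: 1.98
position: [554.3, -308.6, 60.8]
tcp_rot: [8.3, 90.0, -87.9]
force: [-0.9, 0.1, -0.6]
gripper_width: 55.3
```

servo_tool(
  moves="0 0 0 4 5 -15 55;0 0 0 0 0 -14 55;0 0 0 0 0 0 55;0 0 0 0 0 0 55",
)

```text
time: 2.32
position: [556.1, -306.9, 32.4]
tcp_rot: [-47.3, 89.9, -143.7]
force: [0.8, -0.4, 0.0]
gripper_width: 54.9
```

servo_tool(
  moves="0 0 0 2 1 -3 55;0 0 0 0 0 0 10;0 0 0 0 0 0 10;0 0 0 0 0 0 10;0 0 0 0 0 0 10;0 0 0 0 0 0 10;0 0 0 0 0 0 10",
)

```text
time: 2.9
position: [560.1, -308.1, 34.4]
tcp_rot: [55.6, 89.6, -40.9]
force: [-0.3, -0.4, -1.8]
gripper_width: 20.6
```

servo_tool(
  moves="0 0 0 0 0 30 10;0 0 0 0 0 35 10;0 0 0 0 0 35 10;0 0 0 0 0 35 10;0 0 0 0 0 10 10;0 0 0 -8 30 0 10;0 0 0 -8 33 0 10;0 0 0 -8 33 0 10;0 0 0 -8 33 0 10;0 0 0 -8 33 0 10",
)

```text
time: 3.73
position: [518.7, -146.1, 186.1]
tcp_rot: [60.4, 89.4, -36.4]
force: [0.5, 0.1, -0.0]
gripper_width: 20.4
```

servo_tool(
  moves="0 0 0 -8 33 0 10;0 0 0 -8 33 0 10;0 0 0 -8 33 0 10;0 0 0 -8 33 -10 10;0 0 0 0 0 -30 10;0 0 0 0 0 -30 10;0 0 0 0 0 0 10;0 0 0 0 0 0 10",
)

```text
time: 4.4
position: [482.2, -1.3, 116.2]
tcp_rot: [71.9, 89.2, -24.6]
force: [1.3, -0.0, -0.5]
gripper_width: 20.1
```

```bash
python3 - <<'E'
from h import *
st()
E
```

```text
t 4.4 p [482.2  -1.3 116.2] tx [ 0.013 -0.006 -1.   ] ty [ 0.994 -0.112  0.013] j [ -3.6  25.4 120.8  -0.5  33.1   3.3] w 20.1
```

servo_tool(
  moves="0 0 0 0 0 -30 10;0 0 0 0 0 -30 10;0 0 0 0 0 -16 10;0 0 0 0 0 0 10;0 0 0 0 0 0 10",
)

```text
time: 4.82
position: [486.9, -3.5, 43.9]
tcp_rot: [78.6, 88.8, -18.0]
force: [-0.3, -0.8, -0.4]
gripper_width: 20.3
```

servo_tool(
  moves="0 0 0 0 0 -9 10;0 0 0 0 0 -5 10;0 0 0 0 0 0 10;0 0 0 0 0 0 10",
)

```text
time: 5.15
position: [490.1, -4.6, 33.2]
tcp_rot: [81.6, 88.5, -15.0]
force: [0.0, -0.2, -0.5]
gripper_width: 20.3
```

servo_tool(
  moves="0 0 0 0 0 -4 10;0 0 0 0 0 0 10;0 0 0 0 0 0 30;0 0 0 0 0 0 45;0 0 0 0 0 0 50;0 0 0 0 0 0 50;0 0 0 0 0 0 50;0 0 0 0 0 30 50;0 0 0 0 -5 35 50;0 0 0 0 -5 35 50",
)

```text
time: 5.98
position: [486.1, -13.8, 126.8]
tcp_rot: [74.6, 89.1, -22.0]
force: [0.7, 0.0, 0.8]
gripper_width: 49.9
```

servo_tool(
  moves="0 0 0 0 0 35 50;0 0 0 0 0 0 50;0 0 0 0 0 0 50",
)

```text
time: 6.23
position: [488.4, -14.7, 169.9]
tcp_rot: [80.4, 88.6, -16.3]
force: [-0.9, 0.2, -1.2]
gripper_width: 50.2
```

```bash
python3 - <<'E'
from h import *
st();C=manip.get_calibration('wrist');a=cap('wrist','w2.png')
np.save('C2.npy',C,allow_pickle=True)
E
```

```text
t 6.23 p [488.4 -14.7 169.9] tx [ 0.023 -0.007 -1.   ] ty [ 0.993 -0.116  0.024] j [ -5.1  20.5 118.   -0.4  40.2   1.9] w 50.2
```

View pics/w2.png

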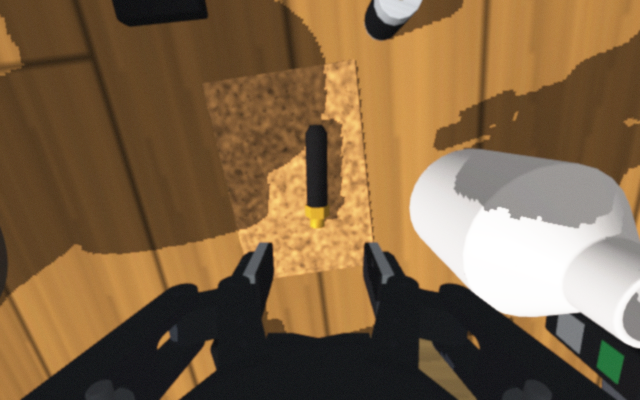

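The antenna lies on the cork mat, tip at (317,125) and brass end at (318,227). The cell is at (390,15) and the jar is upright at right.

```bash
python3 - <<'E'
from h import *
C=np.load('C2.npy',allow_pickle=True).item()
t=ray('wrist',317,126,14,C);b=ray('wrist',318,227,14,C);print(t,b,np.linalg.norm(t-b))
# jar rim from top again: two-view check
from scipy.optimize import least_squares as L
r=L(lambda p:np.r_[proj('top',p)-[325.8,162.9],proj('side',p)-[308,163]],[647,-47,185]);print(r.x,r.fun)
print(proj('wrist',[647.8,-47.3,185],C))
E
```

```text
[498.41024567  54.84863214  14.        ] [487.22572403 -49.98513135  14.        ] 105.42870336208837
[649.19898594 -46.56097135 182.22071604] [-0.31482233 -0.38461978  0.49096766  0.05329107]
[656.40270077 310.58832847]
```

servo_tool(
  moves="-6 0.9 0 1 7 -15 50;-6 0.9 0 1 7 -25 50;-6 0.9 0 1 7 -25 50;-6 0.9 0 1 7 -25 50;-6 0.9 0 1 7 -20 50;0 0 0 0 0 0 50;0 0 0 0 0 0 50;0 0 0 0 0 0 50",
)

```text
time: 6.95
position: [489.7, 15.7, 65.3]
tcp_rot: [-0.3, 63.0, -96.4]
force: [-0.7, -0.3, -0.5]
gripper_width: 50.3
```

```bash
python3 - <<'E'
from h import *
st()
E
```

```text
t 6.95 p [489.7  15.7  65.3] tx [-0.05  -0.452 -0.891] ty [ 0.994 -0.106 -0.002] j [ 15.8  37.5 115.6 -37.1  44.2  52.8] w 50.3
```

servo_tool(
  moves="0 0 0 5 6 -20 50;0 0 0 0 0 -14 50;0 0 0 0 0 0 50;0 0 0 0 0 0 50",
)

```text
time: 7.28
position: [494.5, 19.3, 32.5]
tcp_rot: [-0.3, 63.3, -96.5]
force: [-0.6, 0.1, -0.0]
gripper_width: 50.3
```

servo_tool(
  moves="0 0 0 0 0 -4 50;0 0 0 0 0 0 50;0 0 0 0 0 0 10;0 0 0 0 0 0 10;0 0 0 0 0 0 10;0 0 0 0 0 0 10;0 0 0 0 0 0 10;0 0 0 0 0 0 10",
  force=60,
)

```text
time: 7.95
position: [495.3, 17.4, 32.3]
tcp_rot: [0.2, 63.5, -96.3]
force: [-0.6, -0.6, -0.7]
gripper_width: 18.8
```

servo_tool(
  moves="0 0 0 0 0 0 40;0 0 0 0 0 0 40;0 0 0 0 0 -5 40;0 0 0 0 0 -3 40;0 0 0 0 0 0 40;0 0 0 0 0 0 10;0 0 0 0 0 0 10;0 0 0 0 0 0 10;0 0 0 0 0 0 10;0 0 0 0 0 0 10",
)

```text
time: 8.78
position: [495.5, 17.6, 23.8]
tcp_rot: [0.2, 63.4, -96.2]
force: [-0.8, -0.0, 0.5]
gripper_width: 19.6
```

Good grip at z = 24. Lift, then turn it upright in stages.

servo_tool(
  moves="0 0 0 0 0 30 10;0 0 0 0 0 40 10;0 0 0 0 0 40 10;0 0 0 0 0 40 10;0 0 0 0 0 40 10;6 -0.6 0 0 0 30 10;6 -0.6 0 0 0 20 10;6 -0.6 0 0 0 0 10;6 -0.6 0 0 0 0 10;6 -0.6 0 0 0 0 10",
)

```text
time: 9.62
position: [494.4, 21.8, 275.9]
tcp_rot: [175.7, 85.4, 80.3]
force: [0.4, -0.1, -1.2]
gripper_width: 19.5
```

servo_tool(
  moves="6 -0.6 0 0 0 0 10;6 -0.6 0 0 0 0 10;6 -0.6 0 0 0 0 10;6 -0.6 0 0 0 0 10;6 -0.6 0 0 0 0 10;6 -0.6 0 0 0 0 10;6 -0.6 0 0 0 0 10;6 -0.6 0 0 0 0 10;0 0 0 0 0 0 10;0 0 0 0 0 0 10",
)

```text
time: 10.45
position: [499.6, 15.9, 282.2]
tcp_rot: [178.0, 34.6, 81.6]
force: [-0.0, 0.0, -0.6]
gripper_width: 19.5
```

```bash
python3 - <<'E'
from h import *
st()
E
```

```text
t 10.45 p [499.6  15.9 282.2] tx [ 0.121  0.814 -0.568] ty [ 0.992 -0.127  0.029] j [-34.   27.4 113.4  49.5  77.6 -56.3] w 19.5
```

servo_tool(
  moves="6 -0.8 0 0 -20 4 10;2.5 1.3 0 0 -20 4 10;0 0 0 0 -20 0 10;0 0 0 0 0 0 10;0 0 0 0 0 0 10;0 0 0 0 0 0 10",
)

```text
time: 10.95
position: [499.0, -43.2, 291.4]
tcp_rot: [-180.0, 27.1, 83.0]
force: [0.9, -0.4, -0.6]
gripper_width: 19.9
```

```bash
python3 - <<'E'
from h import *
o,R=st()
a=cap('side');b=cap('top');w=cap('wrist')
p=o['position'];print(proj('side',p),proj('top',p))
def c(n,im,h=60):
    u,v=proj(n,p).astype(int);x0=max(0,u-h);y0=max(0,v-h)
    print(n,x0,y0);return cv2.resize(im[y0:y0+2*h,x0:x0+2*h],(400,400),interpolation=cv2.INTER_CUBIC)
cv2.imwrite('pics/chk.png',np.hstack([c('side',a,80),c('top',b,40)])[:,:,::-1])
cv2.imwrite('pics/w3.png',w[:,:,::-1])
E
```

```text
t 10.95 p [499.  -43.2 291.4] tx [ 0.109  0.883 -0.456] ty [ 0.993 -0.122 -0.   ] j [-40.6  33.  107.9  47.9  87.5 -58.2] w 19.9
[357.42734209 139.48062014] [325.15633702 221.2756901 ]
side 277 59
top 285 181
```

View pics/chk.png

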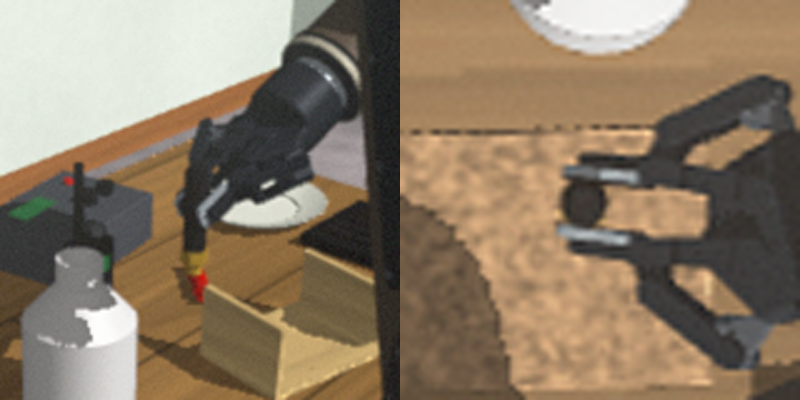

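```bash
python3 - <<'E'
from h import *
from scipy.optimize import least_squares as L
r=L(lambda p:np.r_[proj('top',p)-[322,221],proj('side',p)-[359,108]],[499,-30,330]);print(r.x.round(1),r.fun.round(2))
t=r.x
for dy in(-15,0,15):
  b=t+[0,dy,-104];print(dy,proj('side',b).round(1))
print([proj('top',t+[0,dy,-104]).round(1).tolist() for dy in (0,15)])
E
```

```text
[496.8 -36.  367.2] [ 0.6   0.82 -1.03 -0.05]
-15 [359.7 150.2]
0 [355.6 152.3]
15 [351.5 154.4]
[[321.8, 222.4], [315.4, 222.4]]
```

```bash
python3 - <<'E'
from h import *
a=cap('side');cv2.imwrite('pics/s4.png',np.hstack([cv2.resize(a[95:185,325:395],(420,540),interpolation=cv2.INTER_CUBIC),cv2.resize(cv2.imread('pics/w3.png')[:,:,::-1][100:400,170:470],(380,540))])[:,:,::-1])
E
```

```text
(no output)
```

View pics/s4.png

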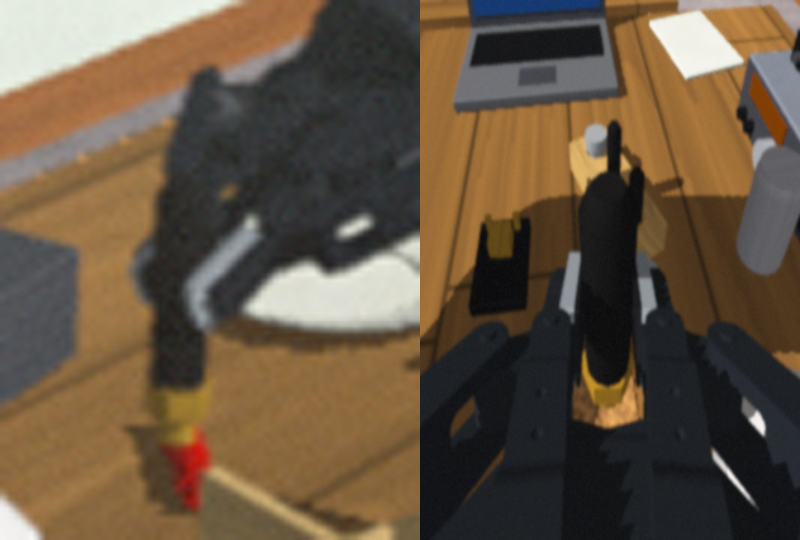

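```bash
python3 - <<'E'
from h import *
from scipy.optimize import least_squares as L
o,R=st()
r=L(lambda p:np.r_[proj('top',p+[0,0,104])-[322,221],proj('side',p)-[354.5,168.8]],[499,-30,230]);print(r.x.round(1),r.fun.round(2), 'base-tcp',(r.x-o['position']).round(1))
t=R[:,0];g=o['position']+11*t;print('grip pt',g.round(1),'tip side',proj('side',r.x+[0,0,104]),'grip depth along tool',((r.x+[0,0,60]-o['position'])@t).round(1))
# nut/body junction 24mm above base
print(proj('side',r.x+[0,0,24]))
E
```

```text
t 11.15 p [498.8 -42.7 291.6] tx [ 0.108  0.884 -0.454] ty [ 0.993 -0.122 -0.   ] j [-40.6  33.1 107.9  48.   87.6 -58.3] w 19.5
[498.5 -35.9 221.4] [ 0.21  0.28 -0.36 -0.02] base-tcp [ -0.3   6.9 -70.2]
grip pt [499.9 -33.  286.6] tip side [356.35553186 126.13661838] grip depth along tool 10.7
[354.63100462 159.29336582]
```

servo_tool(
  moves="0 0 0 28 -2 0 10;0 0 0 32 -2 0 10;0 0 0 32 -3 0 10;0 0 0 30 -2 0 10;0 0 0 20 -2 0 10;0 0 0 0 0 0 10;0 0 0 0 0 0 10;0 0 0 0 0 0 10",
)

```text
time: 11.82
position: [645.0, -47.7, 293.0]
tcp_rot: [-179.9, 27.1, 83.3]
force: [-1.0, 0.4, -0.3]
gripper_width: 19.5
```

```bash
python3 - <<'E'
from h import *
o,R=st()
a=cap('side');b=cap('top')
cv2.imwrite('pics/s5.png',np.hstack([cv2.resize(a[110:230,260:360],(400,480),interpolation=cv2.INTER_CUBIC),cv2.resize(b[135:195,295:345],(400,480),interpolation=cv2.INTER_CUBIC)])[:,:,::-1])
E
```

```text
t 11.82 p [645.  -47.7 293. ] tx [ 0.103  0.884 -0.456] ty [ 0.993 -0.117 -0.002] j [-33.   40.9  89.9  52.9  90.1 -47.1] w 19.5
```

View pics/s5.png

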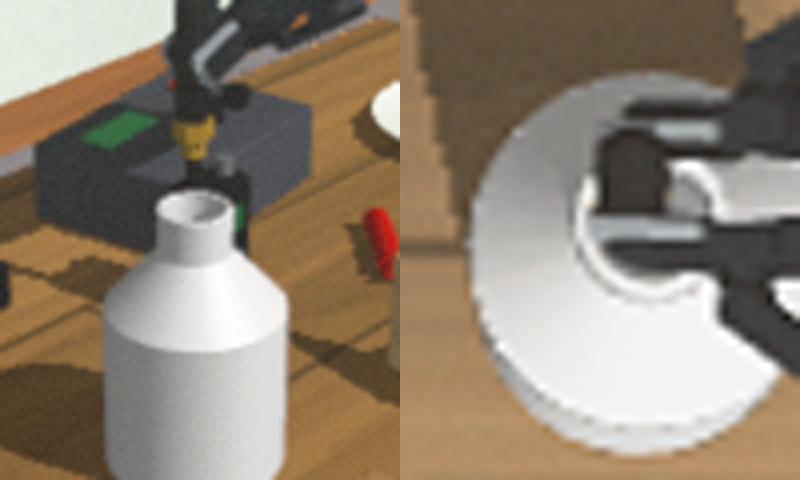

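Side view: the nut hangs at (309.5,149), just above the rim centre (308.8,162). The jar is unmoved.

```bash
python3 - <<'E'
from h import *
from scipy.optimize import least_squares as L
o,R=st()
print(proj('side',o['position']+[0.3,8,-70]),proj('top',o['position']+[0.3,8,35]),'obs 309.5 149.3')
r=L(lambda p:np.r_[proj('top',p)-[326,163.2],proj('side',p)-[308.75,162]],[647,-47,185]);print(r.x,r.fun)
m=[648,-46.5,185];print(proj('top',m),proj('side',m))
E
```

```text
t 11.92 p [644.6 -47.9 293.1] tx [ 0.104  0.884 -0.455] ty [ 0.993 -0.118 -0.003] j [-33.1  40.8  90.   52.9  90.1 -47.1] w 19.3
[307.97179253 149.48458823] [324.08042862 154.83620997] obs 309.5 149.3
[647.71256239 -47.2136722  185.30793277] [-0.22674344 -0.2773423   0.35430806  0.03824174]
[325.48780511 162.8268261 ] [308.82831785 162.20678983]
```

servo_tool(
  moves="0 0 0 2.5 -5.5 0 10;0 0 0 0 0 0 10;0 0 0 0 0 0 10",
)

```text
time: 12.17
position: [645.8, -54.1, 293.7]
tcp_rot: [-179.8, 27.1, 83.3]
force: [-0.1, 0.4, 0.4]
gripper_width: 19.4
```

servo_tool(
  moves="0 0 0 1.5 0 -14 10;0 0 0 0 0 -14 10;0 0 0 0 0 -8 10;0 0 0 0 0 0 10;0 0 0 0 0 0 10",
)

```text
time: 12.58
position: [646.5, -54.8, 253.6]
tcp_rot: [-179.7, 27.1, 83.2]
force: [0.6, 0.2, -0.6]
gripper_width: 19.4
```

```bash
python3 - <<'E'
from h import *
o,R=st()
a=cap('side');b=cap('wrist')
cv2.imwrite('pics/s6.png',np.hstack([cv2.resize(a[120:190,275:345],(540,540),interpolation=cv2.INTER_CUBIC)])[:,:,::-1])
E
```

```text
t 12.58 p [646.5 -54.8 253.6] tx [ 0.105  0.884 -0.455] ty [ 0.993 -0.12  -0.004] j [-33.5  43.9  90.2  52.7  88.3 -49.8] w 19.4
```

View pics/s6.png

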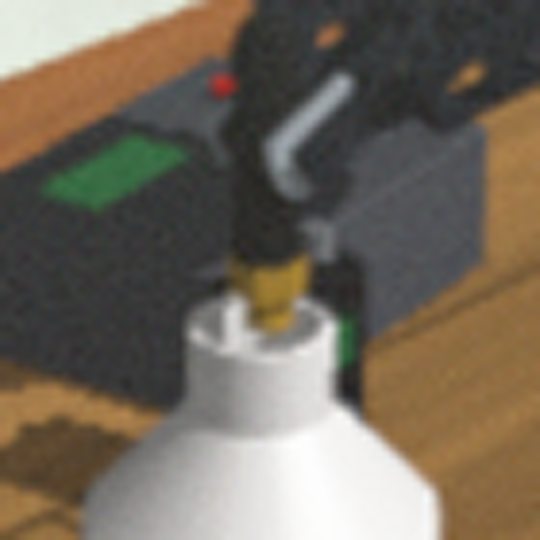

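Side crop: the pin tip at (272,330) is in the mouth, about 1.3 px (about 2 mm) right of the rim centre. A small correction, then further down.

servo_tool(
  moves="0 0 0 1.5 1.5 -8 10;0 0 0 0 0 -10 10;0 0 0 0 0 -6 10;0 0 0 0 0 0 10;0 0 0 0 0 0 10",
)

```text
time: 13.1
position: [648.5, -53.1, 228.3]
tcp_rot: [-179.8, 27.1, 83.2]
force: [0.7, -0.4, -0.8]
gripper_width: 19.9
```

servo_tool(
  moves="0 0 0 0 0 0 45;0 0 0 0 0 0 45;0 0 0 0 0 0 45;0 0 0 0 0 0 45;0 0 0 0 0 0 45;0 0 0 -3 -27 16 45;0 0 0 -4 -30 18 45;0 0 0 -4 -20 30 45;0 0 0 0 0 35 45;0 0 0 0 0 0 45",
)

```text
time: 13.93
position: [635.8, -131.8, 330.9]
tcp_rot: [-179.6, 27.1, 83.4]
force: [0.4, 0.0, -0.2]
gripper_width: 44.9
```

```bash
python3 - <<'E'
from h import *
o,R=st()
a=cap('side');b=cap('top')
cv2.imwrite('pics/s7.png',np.hstack([cv2.resize(a[140:240,260:360],(400,400),interpolation=cv2.INTER_CUBIC),cv2.resize(b[135:195,295:355],(400,400),interpolation=cv2.INTER_CUBIC)])[:,:,::-1])
E
```

```text
t 13.93 p [ 635.8 -131.8  330.9] tx [ 0.102  0.885 -0.455] ty [ 0.993 -0.117 -0.006] j [-38.8  41.3  82.5  49.5  98.1 -44.4] w 44.9
```

View pics/s7.png

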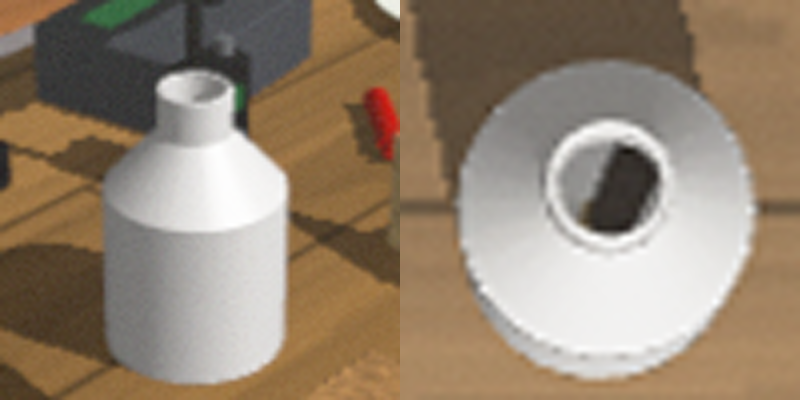

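The first antenna is inside the jar, and the jar stands where it was. Next, back to tool-down and over to the stand.

servo_tool(
  moves="-6.3 0.7 0 -5 30 0 45;-6.3 0.7 0 -7 30 0 45;-6.3 0.7 0 -7 30 0 45;-6.3 0.7 0 -7 30 0 45;-6.3 0.7 0 -7 30 0 45;-6.3 0.7 0 -7 30 0 45;-6.3 0.7 0 -7 30 0 45;-6.3 0.7 0 -7 30 0 45;-6.3 0.7 0 -7 30 0 45;-6.3 0.7 0 -7 30 0 45",
)

```text
time: 14.87
position: [563.9, 160.3, 312.0]
tcp_rot: [117.1, 89.3, 19.2]
force: [1.2, 0.7, -0.5]
gripper_width: 45.0
```

servo_tool(
  moves="0 0 6 -4 25 -15 45;0 0 6 -4 25 -15 45;0 0 6 -4 20 -15 45;0 0 6 0 20 -15 45;0 0 3 0 10 0 45;0 0 0 0 0 0 45;0 0 0 0 0 0 45",
)

```text
time: 15.45
position: [542.4, 277.6, 243.6]
tcp_rot: [69.9, 89.8, 0.9]
force: [-0.0, -0.9, -0.5]
gripper_width: 45.2
```

```bash
python3 - <<'E'
from h import *
o,R=st()
C=manip.get_calibration('wrist');w=cap('wrist','w8.png')
for p in([545.5,285.5,117],[545.5,285.5,12],[568,226.5,102],[568,226.5,12],[524,340,64]): print(proj('wrist',p,C).round())
g=w.max(2).astype(int)
m=(g<60).astype('uint8')
n,l,s,c=cv2.connectedComponentsWithStats(m)
for i in range(1,n):
    if s[i,4]>100: print(s[i],c[i].round())
E
```

```text
t 15.45 p [542.4 277.6 243.6] tx [ 0.004  0.    -1.   ] ty [0.933 0.359 0.004] j [24.3 24.5 97.6 -0.1 57.6  3.3] w 45.2
[324. 198.]
[322. 177.]
[323. 252.]
[322. 223.]
[323. 132.]
[ 144  131   78   96 3564] [182. 184.]
[545 160  24  19 315] [557. 170.]
[317 173  20  31 502] [326. 188.]
[532 183  23  18 298] [543. 192.]
[319 222  17  33 426] [327. 237.]
[   24   243   589   157 41498] [319. 347.]
[291 263  22  18 249] [302. 271.]
[481 270  16  16 202] [488. 277.]
[ 581  277   59   84 2213] [618. 323.]
```

servo_tool(
  moves="0 0 0 4 8 -15 45;0 0 0 0 0 -35 45;0 0 0 0 0 -35 45;0 0 0 0 0 -25 45;0 0 0 0 0 0 45;0 0 0 0 0 0 45;0 0 0 0 0 0 45",
)

```text
time: 16.08
position: [549.1, 280.5, 134.4]
tcp_rot: [79.8, 89.4, 9.9]
force: [-0.1, 0.9, -0.1]
gripper_width: 45.3
```

servo_tool(
  moves="0 0 0 -2.5 5.5 0 45;0 0 0 0 0 0 45;0 0 0 0 0 -20 45;0 0 0 0 0 -18 45;0 0 0 0 0 0 45;0 0 0 0 0 0 45",
)

```text
time: 16.58
position: [551.7, 288.6, 105.7]
tcp_rot: [88.8, 88.6, 18.7]
force: [0.4, -0.1, 0.5]
gripper_width: 45.1
```

servo_tool(
  moves="-0.4 1.3 0 -5 -2 -5 45;0 0 0 0 0 -7 45;0 0 0 0 0 0 45;0 0 0 0 0 0 45",
)

```text
time: 16.92
position: [547.8, 287.4, 96.7]
tcp_rot: [117.0, 89.8, 47.0]
force: [0.6, -0.2, 0.7]
gripper_width: 44.8
```

servo_tool(
  moves="0 0 0 0 0 -3 45;0 0 0 0 0 0 10;0 0 0 0 0 0 10;0 0 0 0 0 0 10;0 0 0 0 0 0 10;0 0 0 0 0 0 10",
)

```text
time: 17.42
position: [548.2, 287.6, 94.3]
tcp_rot: [109.9, 89.8, 39.9]
force: [0.4, 0.4, -1.1]
gripper_width: 20.8
```

servo_tool(
  moves="0 0 0 0 0 30 10;0 0 0 0 0 40 10;0 0 0 0 0 40 10;0 0 0 0 0 40 10;0 0 0 0 0 40 10;0 0 0 3 -10 15 10;0 0 -3 9 -33 0 10;0 0 -3 9 -33 0 10;0 0 -3 9 -33 0 10;0 0 -3 9 -33 0 10",
)

```text
time: 18.25
position: [583.4, 145.5, 310.0]
tcp_rot: [124.8, 89.7, 42.9]
force: [0.4, -0.2, -0.5]
gripper_width: 20.3
```

```bash
python3 - <<'E'
from h import *
o,R=st()
E
```

```text
t 18.25 p [583.4 145.5 310. ] tx [ 0.004  0.003 -1.   ] ty [0.99  0.141 0.004] j [11.  20.4 94.2  0.2 65.2  2.9] w 20.3
```

Remaining (64,-190). I stop about 80 mm short of the jar to check the antenna's offset in the grip.

servo_tool(
  moves="0 0 -2 11 -30 0 10;0 0 -2 11 -30 0 10;0 0 -2 11 -30 0 10;0 0 -2 6 -15 0 10;0 0 0 0 0 0 10;0 0 0 0 0 0 10;0 0 0 0 0 0 10",
)

```text
time: 18.83
position: [624.1, 28.1, 310.4]
tcp_rot: [105.6, 89.7, 14.8]
force: [-0.4, 0.3, -0.6]
gripper_width: 20.3
```

```bash
python3 - <<'E'
from h import *
o,R=st();p=o['position']
C=manip.get_calibration('wrist')
w=cap('wrist');a=cap('side')
b=p-[0,0,82];print('pred base side',proj('side',b),'wrist',proj('wrist',b,C),'nut top',proj('side',b+[0,0,24]),proj('wrist',b+[0,0,24],C))
for n,im in(('side',a),('wrist',w)):
    u,v=proj(n,b+[0,0,12],C if n=='wrist' else None).astype(int);s=45
    h=cv2.cvtColor(im,cv2.COLOR_RGB2HSV);m=cv2.inRange(h,(15,120,90),(32,255,255))
    q=np.zeros_like(m);q[v-s:v+s,u-s:u+s]=m[v-s:v+s,u-s:u+s]
    k,l,S,c=cv2.connectedComponentsWithStats(q)
    print(n,[(S[i].tolist(),c[i].round(1).tolist()) for i in range(1,k) if S[i,4]>25])
u,v=proj('side',b).astype(int);u2,v2=proj('wrist',b,C).astype(int)
v2=min(v2,340)
cv2.imwrite('pics/s8.png',np.hstack([cv2.resize(a[v-60:v+40,u-50:u+50],(400,400),interpolation=cv2.INTER_CUBIC),cv2.resize(w[v2-60:v2+60,u2-60:u2+60],(400,400),interpolation=cv2.INTER_CUBIC)])[:,:,::-1]);print(u,v,u2,v2)
E
```

```text
t 18.83 p [624.1  28.1 310.4] tx [ 0.005  0.001 -1.   ] ty [ 1.    -0.014  0.005] j [-0.2 22.3 91.1  0.1 66.3  0.5] w 20.3
pred base side [294.93716309 158.85043411] wrist [318.38106678 219.63126018] nut top [294.79576814 149.47002581] [318.5847822  230.75948162]
side [([320, 121, 19, 15, 150], [331.8, 128.9]), ([322, 148, 17, 47, 420], [332.3, 172.0]), ([291, 150, 10, 11, 74], [295.8, 154.6]), ([249, 155, 46, 44, 1024], [268.2, 180.2])]
wrist [([273, 179, 90, 74, 2046], [292.8, 204.5]), ([302, 212, 33, 23, 195], [316.7, 218.8])]
294 158 318 219
```

The brass end reads (295.8,154.6) against a predicted (294.9,154.2), so the antenna is straight under the TCP to within 2 mm.

servo_tool(
  moves="0 0 0 8 -25 0 10;0 0 0 8 -25 0 10;0 0 0 7 -20 0 10;0 0 0 0 0 0 10;0 0 0 0 0 0 10;0 0 0 0 0 0 10",
)

```text
time: 19.43
position: [646.4, -35.9, 310.8]
tcp_rot: [120.9, 89.7, 30.9]
force: [-0.5, -0.4, 0.5]
gripper_width: 20.7
```

servo_tool(
  moves="0 0 0 1 -10 -10 10;0 0 0 0 0 -12 10;0 0 0 0 0 0 10;0 0 0 0 0 0 10;0 0 0 0 0 0 10",
)

```text
time: 19.85
position: [646.1, -43.0, 285.6]
tcp_rot: [139.7, 89.7, 49.8]
force: [-0.1, 0.2, 0.2]
gripper_width: 20.8
```

servo_tool(
  moves="0 0 0 2.5 -4 -6 10;0 0 0 0 0 0 10;0 0 0 0 0 0 10;0 0 0 0 0 0 10",
)

```text
time: 20.18
position: [648.9, -46.9, 279.1]
tcp_rot: [139.1, 89.7, 49.3]
force: [0.2, 0.2, -0.9]
gripper_width: 20.6
```

```bash
cat >> h.py <<'E'
def chk(L=82):
    o,R=st();p=o['position'];b=p+L*R[:,0]
    a=cap('side')
    h=cv2.cvtColor(a,cv2.COLOR_RGB2HSV);m=cv2.inRange(h,(15,120,70),(32,255,255))[135:172,295:325]
    k,l,S,c=cv2.connectedComponentsWithStats(m)
    print('pred base',b.round(1),proj('side',b).round(1),'mid',proj('side',b+[0,0,12]).round(1),[(S[i].tolist(),c[i].round(1).tolist()) for i in range(1,k) if S[i,4]>8],'offset 295 135; rim 308.8 162')
E
python3 - <<'E'
from h import *
chk()
E
```

```text
t 20.18 p [648.9 -46.9 279.1] tx [ 0.003  0.004 -1.   ] ty [1.    0.003 0.003] j [-6.9 26.  89.6  0.3 64.2 -7.2] w 20.6
pred base [649.2 -46.6 197.1] [308.5 157.7] mid [308.5 153.3] [([10, 14, 9, 10, 60], [14.6, 18.3]), ([27, 29, 3, 8, 21], [28.1, 33.0])] offset 295 135; rim 308.8 162
```

servo_tool(
  moves="0 0 0 0.5 1 -10 10;0 0 0 0 0 -12 10;0 0 0 0 0 -10 10;0 0 0 0 0 0 10;0 0 0 0 0 0 10",
)

```text
time: 20.65
position: [649.3, -45.7, 243.6]
tcp_rot: [137.0, 89.7, 47.1]
force: [0.1, -0.1, -0.5]
gripper_width: 20.5
```

servo_tool(
  moves="0 0 0 0 0 0 45;0 0 0 0 0 0 45;0 0 0 0 0 0 45;0 0 0 0 0 0 45;0 0 0 0 0 0 45;0 0 0 0 0 0 45;0 0 0 0 0 30 45;0 0 0 0 0 35 45;0 0 3 0 10 20 45;0 0 3 -5 30 0 45",
)

```text
time: 21.48
position: [643.9, -9.0, 331.3]
tcp_rot: [153.6, 89.9, 69.6]
force: [0.3, 0.5, 0.3]
gripper_width: 45.4
```

servo_tool(
  moves="0 0 3 -10 33 0 45;0 0 3 -10 33 0 45;0 0 3 -10 33 0 45;0 0 3 -10 33 0 45;0 0 2 -10 33 -10 45;0 0 0 0 0 0 45;0 0 0 0 0 0 45",
)

```text
time: 22.07
position: [591.7, 166.4, 326.2]
tcp_rot: [99.5, 89.4, 30.4]
force: [-0.1, 0.0, -0.4]
gripper_width: 45.2
```

```bash
python3 - <<'E'
from h import *
o,R=st();a=cap('side');b=cap('top')
cv2.imwrite('pics/s9.png',np.hstack([cv2.resize(a[140:240,260:360],(400,400),interpolation=cv2.INTER_CUBIC),cv2.resize(b[135:195,295:355],(400,400),interpolation=cv2.INTER_CUBIC)])[:,:,::-1])
E
```

```text
t 22.07 p [591.7 166.4 326.2] tx [ 0.009  0.005 -1.   ] ty [0.934 0.358 0.011] j [12.8 20.6 91.5  0.2 67.3 -8.3] w 45.2
```

View pics/s9.png

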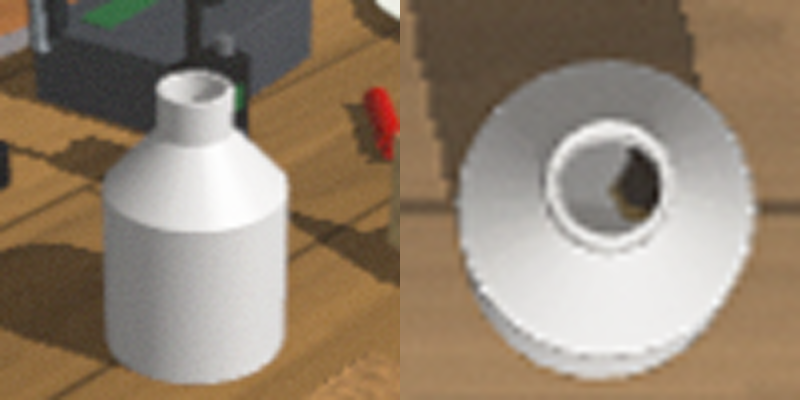

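The neck opening shows mostly free and the jar is unmoved, so the second antenna is in. Now the short one.

servo_tool(
  moves="0 0 0 -6 15 -25 45;0 0 0 -6 15 -30 45;0 0 0 -6 15 -30 45;0 0 0 -6 15 -30 45;0 0 0 0 0 -30 45;0 0 0 0 0 0 45;0 0 0 0 0 0 45;0 0 0 0 0 0 45",
)

```text
time: 22.83
position: [573.0, 219.0, 180.5]
tcp_rot: [87.2, 89.0, 17.3]
force: [0.6, 1.1, -0.0]
gripper_width: 44.9
```

```bash
python3 - <<'E'
from h import *
o,R=st();C=manip.get_calibration('wrist');w=cap('wrist')
print(proj('wrist',[568,226.5,102],C),proj('wrist',[568,226.5,40],C))
m=(w.max(2)<60).astype('uint8')
n,l,s,c=cv2.connectedComponentsWithStats(m)
for i in range(1,n):
    if s[i,4]>100 and 200<c[i][0]<440: print(s[i],c[i].round())
E
```

```text
t 22.83 p [573.  219.  180.5] tx [ 0.017  0.005 -1.   ] ty [0.939 0.343 0.018] j [ 18.1  28.5 101.2  -0.   49.3  -1.9] w 44.9
[313.7919764  210.46738202] [313.61667058 191.7015105 ]
[308 180  24  37 673] [319. 198.]
[   24   239   589   161 41029] [319. 347.]
```

servo_tool(
  moves="-0.3 0.9 0 -2 8 -20 45;0 0 0 0 0 -25 45;0 0 0 0 0 0 45;0 0 0 0 0 0 45",
)

```text
time: 23.22
position: [577.9, 226.4, 144.0]
tcp_rot: [86.3, 89.1, 16.1]
force: [0.9, -0.3, 0.2]
gripper_width: 45.1
```

servo_tool(
  moves="-0.3 0.9 0 -6 1 0 45;0 0 0 0 0 -10 45;0 0 0 0 0 -15 45;0 0 0 0 0 0 45;0 0 0 0 0 0 45",
)

```text
time: 23.63
position: [574.9, 227.6, 125.1]
tcp_rot: [82.6, 89.6, 12.4]
force: [1.1, 0.9, 0.5]
gripper_width: 44.8
```

servo_tool(
  moves="0 0 0 -3.5 0 0 45;0 0 0 0 0 -20 45;0 0 0 -1 0 -20 45;0 0 0 0 0 0 45;0 0 0 0 0 0 45",
)

```text
time: 24.05
position: [571.7, 228.3, 88.8]
tcp_rot: [85.5, 89.3, 15.2]
force: [-0.1, 0.4, 0.2]
gripper_width: 44.8
```

servo_tool(
  moves="0 0 0 -1 -1 -8 45;0 0 0 0 0 0 45;0 0 0 0 0 0 10;0 0 0 0 0 0 10;0 0 0 0 0 0 10;0 0 0 0 0 0 10;0 0 0 0 0 0 10",
)

```text
time: 24.63
position: [572.4, 227.9, 84.6]
tcp_rot: [86.6, 89.1, 16.4]
force: [-0.5, 0.7, -0.4]
gripper_width: 20.4
```

servo_tool(
  moves="0 0 0 0 0 30 10;0 0 0 0 0 40 10;0 0 0 0 0 40 10;0 0 0 0 0 40 10;0 0 0 0 0 40 10;0 0 0 3 -10 15 10;0 0 -3 9 -33 0 10;0 0 -3 9 -33 0 10;0 0 -3 9 -33 0 10;0 0 -3 9 -33 0 10",
)

```text
time: 25.47
position: [608.0, 86.3, 302.1]
tcp_rot: [91.6, 89.0, 9.5]
force: [0.8, -0.5, -0.9]
gripper_width: 20.4
```

servo_tool(
  moves="0 0 -3 9 -30 0 10;0 0 -3 8 -30 0 10;0 0 0 5 -20 0 10;0 0 0 0 0 0 10;0 0 0 0 0 0 10;0 0 0 0 0 0 10",
)

```text
time: 25.97
position: [631.5, -4.9, 303.2]
tcp_rot: [87.1, 88.9, -1.9]
force: [-0.4, 0.4, -0.8]
gripper_width: 20.4
```

servo_tool(
  moves="0 0 0 9 -22 0 10;0 0 0 7 -20 -10 10;0 0 0 0 0 -15 10;0 0 0 0 0 0 10;0 0 0 0 0 0 10;0 0 0 0 0 0 10",
)

```text
time: 26.47
position: [647.3, -41.8, 278.7]
tcp_rot: [90.5, 88.8, 1.9]
force: [-0.6, -0.5, -0.0]
gripper_width: 20.6
```

```bash
python3 - <<'E'
from h import *
chk(72.6)
E
```

```text
t 26.47 p [647.3 -41.8 278.7] tx [ 0.02   0.001 -1.   ] ty [0.999 0.025 0.02 ] j [-6.5 25.4 90.8  0.2 62.7 -8. ] w 20.6
pred base [648.7 -41.7 206.2] [307.3 155.1] mid [307.3 150.7] [([8, 11, 10, 10, 68], [13.1, 15.8]), ([27, 29, 3, 8, 21], [28.1, 33.0])] offset 295 135; rim 308.8 162
```

servo_tool(
  moves="0 0 0 1 -4.5 -6 10;0 0 0 0 0 0 10;0 0 0 0 0 0 10;0 0 0 0 0 0 10",
)

```text
time: 26.85
position: [648.9, -44.7, 274.6]
tcp_rot: [90.0, 88.7, 1.6]
force: [0.0, 0.2, -0.3]
gripper_width: 20.5
```

```bash
python3 - <<'E'
from h import *
chk(72.6)
E
```

```text
t 26.85 p [648.9 -44.7 274.6] tx [ 0.023  0.001 -1.   ] ty [0.999 0.028 0.023] j [-6.7 25.7 91.   0.2 62.1 -8.4] w 20.5
pred base [650.6 -44.7 202. ] [307.6 156. ] mid [307.6 151.6] [([9, 12, 9, 10, 66], [13.2, 16.6]), ([27, 29, 3, 8, 22], [28.1, 32.8])] offset 295 135; rim 308.8 162
```

servo_tool(
  moves="0 0 0 -1 -1.5 -10 10;0 0 0 0 0 -12 10;0 0 0 0 0 -8 10;0 0 0 0 0 0 10;0 0 0 0 0 0 10",
)

```text
time: 27.32
position: [647.4, -46.4, 241.0]
tcp_rot: [90.2, 88.7, 1.8]
force: [-0.7, -0.6, -1.2]
gripper_width: 20.2
```

servo_tool(
  moves="0 0 0 0 0 -8 10;0 0 0 0 0 0 10;0 0 0 0 0 0 45;0 0 0 0 0 0 45;0 0 0 0 0 0 45;0 0 0 0 0 0 45;0 0 0 0 0 0 45;0 0 0 0 0 30 45;0 0 0 0 0 35 45;0 0 0 0 15 20 45",
)

```text
time: 28.15
position: [644.9, -32.8, 315.1]
tcp_rot: [92.4, 89.2, 3.9]
force: [0.3, -0.2, 0.0]
gripper_width: 45.2
```

servo_tool(
  moves="0 0 0 -15 35 0 45;0 0 0 -15 35 0 45;0 0 0 -15 35 0 45;0 0 0 -15 35 0 45;0 0 0 0 0 0 45;0 0 0 0 0 0 45;0 0 0 0 0 0 45",
)

```text
time: 28.73
position: [585.0, 113.8, 324.2]
tcp_rot: [92.6, 88.4, 4.0]
force: [1.2, 0.1, 0.1]
gripper_width: 45.2
```

```bash
python3 - <<'E'
from h import *
o,R=st();a=cap('side');b=cap('top')
cv2.imwrite('pics/s10.png',np.vstack([np.hstack([cv2.resize(a[140:240,260:360],(300,300),interpolation=cv2.INTER_CUBIC),cv2.resize(b[135:195,295:355],(300,300),interpolation=cv2.INTER_CUBIC)]),cv2.resize(b[100:300,150:470],(600,300))[:300]])[:,:,::-1])
E
```

```text
t 28.73 p [585.  113.8 324.2] tx [ 0.029  0.002 -1.   ] ty [0.999 0.025 0.029] j [ 8.2 18.5 94.9 -0.1 64.9  6.8] w 45.2
```

View pics/s10.png

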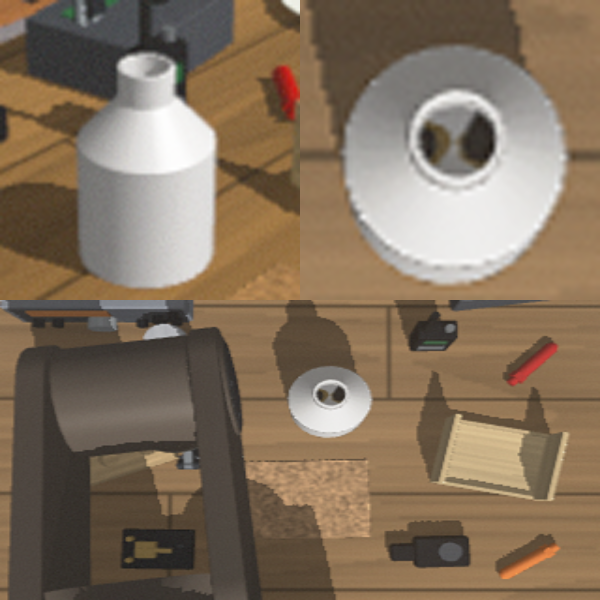

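All three antennas are in the jar. The rim is clear, the jar has not moved, and the tote and mat are empty. Handing in.

```bash
python3 -c "
from bench import manip
print(manip.job_done())"
```

```text
the job is handed in; nothing more can be done
None
```

All three antennas are in the jar, and the job was handed in at about 29 s of the 72 s; no verdict is reported.

- **Tote antenna:** I laid it flat on the cork mat and let it go. I took it again with the tool tilted about 27°, turned it upright, and released it with its brass end about 27 mm inside the neck.
- **Stand antennas:** I took the long one and then the short one straight from above. I released them with their brass ends about 24 mm (long) and at least 17 mm (short) inside the neck. I did not re-read the height for the short one after a last 8 mm down, which would make it about 25 mm.

**Last checks:** The final side and top views show the jar upright where it began, with nothing sticking out of the rim. The tote and mat are empty, and the gripper is open and well clear.

**Not checked:** The raised arm hid the stand, plug, cell and most of the can in the last top view, so I did not see them at the end. The forces I read at the end of each move stayed within about 2 N.

**What disagreed:** My first tip reading of the upturned antenna was wrong because I mistook a finger for the tip; I corrected it from the brass end. The arm also drifted a few mm between moves, so I re-measured before each insertion.

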